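# Tighten the lifting eye of a valve manifold with a bar

### The job

The lifting eye bolt on top of the aluminium valve manifold has worked loose: take the red-handled bar from its V rest, slide it through the eye, and with it turn the eye clockwise (seen from above) until its collar seats and it is nipped up to about 1.6 N m (below 1.3 it works loose again, above 1.9 the thread suffers). Then draw the bar out and lay it back in both Vs of its rest the way it lay. Keep the gripper itself off the eye and do not shift the loose fittings round the manifold.

Things in the scene. Friction and masses are not known exactly. Their poses are not given: they have to be found in the camera images.
- manifold: aluminium valve manifold block 130 x 96 x 58 mm on a dark steel fixture plate 176 x 124 x 10 mm, immovable; a black solenoid coil sticks out 50 mm on its +y end. Origin under its centre on the bench, z up; flat top at z = 68 mm, the eye bolt's thread axis is the vertical through the origin
- eye: steel eye bolt in the manifold. Origin on the thread axis at the underside of its 27 mm collar; y level through the loop's hole, x level in the loop's plane. It runs down clockwise at about 0.25 N m for 0.4 to 1.1 rad; where the collar seats can only be felt. Seated, it stands still up to 1.1 N m, then gives 1 rad per 5 N m more (0.1 rad at 1.6 N m) and stays. Anticlockwise it comes loose
- eye_loop (a point): centre of the round loop, on the thread axis 30 mm above the collar's underside (98 mm above the bench); axes as eye. Ring of 10 mm round stock, hole 25 mm, outside 45 mm. The 18 mm bar has 3.5 mm play all round when square to the loop, and swings about 0.64 rad either way from square before it bites and turns the eye. A bar held still feels up to 0.3 N m less than while turning
- bar: straight round steel turning bar 210 mm long, about 0.2 kg. Origin on its axis at mid length, x along the axis to the tip. Plain 18 mm steel from x = -45 to +75 mm, tapering to a blunt 9 mm tip at x = +105 mm; red flat-sided handle 22 mm wide, 26 mm high from x = -105 to -45 mm. Centre of mass within 10 mm of the origin
- bar_tip (a point): middle of the bar's blunt tip, x = +105 mm on the bar
- bar_grip (a point): middle of the red handle, on the bar's axis at x = -75 mm; the place to grip, free underneath while the bar lies in its rest
- v_rest: grey steel rest fixed to the bench with two upward V heads (90 deg, arms 30 mm long, 16 mm wide along the bar) at x = -20 and +60 mm on a base plate 116 x 54 mm. Origin on the bench below the place of the bar's middle; x along the bar, toward where its tip points; z up. Heads reach 57 mm above the bench
- rest_axis (a point): where the bar's origin lies when the bar rests in both Vs, 48.7 mm above the bench; axes as v_rest
- brass_nipple: loose brass hex nipple 31 x 59 x 27 mm lying beside the manifold, origin under its centre; bystander
- red_coupler: loose quick coupler with red sleeve 26 x 58 x 27 mm lying before the manifold, origin under its centre; bystander
- elbow: loose grey elbow fitting 65 x 67 x 24 mm lying before the manifold, origin under its centre; bystander
- nickel_adaptor: loose nickel adaptor 28 x 32 x 48 mm standing on end behind the manifold, origin under its centre; bystander

How it is judged:
By the outcome, as a careful person would: the job done as asked, in the order asked, and still so for the second after the job is handed in, with the robot touching nothing.
It also fails if it takes over 61 s, if anything falls off the work surface, if the arm or the gripper's body presses on something with over 40 N, if the wrist force passes 120 N, or if a joint passes its speed limit or range.

### The arm

A 6-joint arm with a two-finger parallel gripper is mounted at the origin on a cart in front of the work surface, level with it; the furniture and walls round the work are solid. World frame = base frame: x ahead of the robot, y to its left, z up, the work surface at z = 0. Lengths are in m, angles in rad, forces in N, time in s.
With the tool pointing down it reaches from about 0.375 to 0.975 m from the base axis. Payload 3.8 kg.
Tool frame: the origin (TCP) lies midway between the tips of the shut fingers; the grasp point (between the pads) lies 19 mm behind it; z points along the fingers, y is the line along which they close (so a half turn about z gives the same grasp; the last joint's range is limited). The gripper opens to 88 mm and grips with 3 to 60 N. Pads are 18 mm wide; open, the fingers measure 123 mm over their backs; the gripper's body (75 mm by 187 mm) begins 45 mm behind the grasp point.
Start: joints at [-1.191, 0.264, 1.604, -0, 1.274, -0.037], TCP at [0.273, -0.617, 0.239] pointing down, gripper open.
Joint ranges: [-2.63, 2.63], [-0.94, 2.18], [0.31, 2.57], [-1.31, 4.45], [0, 2.66], [-2.55, 2.55]. Speed limits (rad/s): [2.57, 2.57, 3.14, 3.14, 3.14, 3.14].

### API

Orientations are given as a unit quaternion [x, y, z, w].
In Python, from plant import monitor, get_image, calibration, ctrl gives the robot as it stands.
- The arm moves only by the tool carry_out, never from a script. Its argument "increments" is a list of rows, each a list of 4 numbers: the shift along the tool's x, y, z in cm, then the turn about the tool's z in rad. In form: [[x, y, z, spin], ...]. A call has 1 to 20 rows; each row is the pose to reach, as a shift and turn from the pose commanded when the call began, along the tool's axes at that moment; what a row does not reach only later rows make up. A row lasts 1/10 s, in which the tool goes at most 50 mm and 8.59 degrees, less where a joint would pass 70% of its speed; a pose out of reach is approached as far as the arm can. A call with a gripper value outside its range is refused whole. "hand" is the finger opening in cm, from 0 to 8.81, set as the call begins (left out, the last holds). The fingers move at their own pace and stop on an object; "force" is the grip in N (left out, the last holds). Time passes only in rows, so rows that repeat a pose let the fingers close. It gives the time, the measured TCP pose, the force, the opening and the grip force at its end, in the units of the state.
- monitor.sense(): the state, without advancing time (a new reading comes with each control period).
- get_image(name): name is "side" or "top" or "wrist"; returns the picture (480x640x3 uint8, red, green, blue); there is no depth.
- calibration(name): a dict with "camera_matrix" (3x3 intrinsics, pixels), "k1" (the pictures are not rectified: a ray, as slopes to the right and down, at radius r is drawn at 1 + k1 r^2 times it, then the intrinsics apply), "R" (3x3) and "t" (3): a world point X has camera coordinates R X + t. Camera axes: x right, y down, z forward; pixel columns grow to the right and rows downward; lengths in m; the calibration is good to about 2 mm. A picture is of the moment at which its call begins: read the wrist's pose just before it. calibration takes no time and is no camera call; for the wrist camera it gives the pose at the moment of the call.
- ctrl.job_done(): hands the job in; it is judged then, once.
The state is a dict: "time_s": time; "joint_positions": joint angles; "dq": joint speeds; "effort": joint torques, N m; "tcp_pos": TCP position; "tcp_rot": TCP orientation; "ft_force": force on the tool from outside, world axes, zero at the start; "wrist_torque": the same for the moment, N m; "finger_gap": finger opening in m; "grip_force": force on a finger pad.
Only numpy, scipy, OpenCV 4.12 (cv2) and the standard library are available. Lean on these libraries where they do the work, as an engineer would, in place of code of your own. Each camera call takes 0.05 s, during which the arm holds its last target. There are 200 camera calls.

## Working session

There is one attempt and no reset: what is moved stays moved. The work goes in short steps, Python scripts to look and compute and a tool call to move; the robot and the scene stay as the last step left them, time stands still between calls to the robot, and variables do not carry over. Pictures are saved under pics/ and viewed, at most 10 in all, crops included, and the job is handed in when it is done.

Besides the shell and the picture viewer there is one more tool, called after "Emit:" in YAML: its name, and indented under it one key for each argument. carry_out: Moves the arm, as the interface text tells. Its arguments: {"type":"object","properties":{"increments":{"type":"array"},"hand":{"type":"number"},"force":{"type":"number"}},"required":["increments"]}

```bash
mkdir -p pics; ls; python3 - <<'E'
from plant import monitor,get_image,calibration
import cv2
s=monitor.sense(); print(s)
for n in("side","top"):
    cv2.imwrite(f"pics/{n}0.png",get_image(n)[:,:,::-1]); print(n,calibration(n))
print(calibration("wrist"))
E
```

```text
pics
{'time_s': 0.0, 'joint_positions': array([-1.19090300e+00,  2.64769879e-01,  1.60534581e+00,  3.18020086e-05,
        1.27369071e+00, -3.68833379e-02]), 'dq': array([-0.00042714, -0.00100585,  0.00149715, -0.00022953, -0.00125173,
       -0.00030315]), 'effort': array([ 1.01473153e-03, -5.02097261e+01, -3.56872845e+01,  7.27461465e-02,
        2.93496531e-02, -1.58152829e-04]), 'tcp_pos': array([ 0.27300975, -0.61656355,  0.23739195]), 'tcp_rot': array([ 9.78365980e-01,  2.06878669e-01, -1.73928793e-04, -1.09322812e-03]), 'ft_force': array([0.47812897, 0.26645347, 0.15868882]), 'wrist_torque': array([-0.05884649, -0.00937014, -0.01607548]), 'grip_force': 0.0, 'finger_gap': 0.08800271393693236}
side {'camera_matrix': array([[442.76605427,   0.        , 326.06612357],
       [  0.        , 442.76605427, 244.63228884],
       [  0.        ,   0.        ,   1.        ]]), 'k1': 0.013154198279377123, 'R': array([[-0.9519521 , -0.30622792, -0.00341628],
       [-0.114847  ,  0.36731463, -0.92297894],
       [ 0.28389677, -0.87823939, -0.38483529]]), 't': array([0.48196709, 0.2011917 , 0.63380126])}
top {'camera_matrix': array([[612.06433525,   0.        , 316.15125971],
       [  0.        , 612.06433525, 230.43217174],
       [  0.        ,   0.        ,   1.        ]]), 'k1': -0.0021488978691845415, 'R': array([[-0.01369235, -0.9998713 ,  0.00836043],
       [-0.99808704,  0.01316282, -0.06040695],
       [ 0.06028913, -0.00917155, -0.99813882]]), 't': array([-0.15767257,  0.53230746,  1.12415796])}
{'camera_matrix': array([[336.34362428,   0.        , 316.6267858 ],
       [  0.        , 336.34362428, 243.23827775],
       [  0.        ,   0.        ,   1.        ]]), 'k1': 0.0018308694944671711, 'R': array([[ 0.40519154, -0.91422921, -0.0021846 ],
       [-0.88195257, -0.39151348,  0.26244401],
       [-0.24078927, -0.10441338, -0.96494475]]), 't': array([-0.67350922, -0.03621434,  0.38831397])}
```

View pics/side0.png

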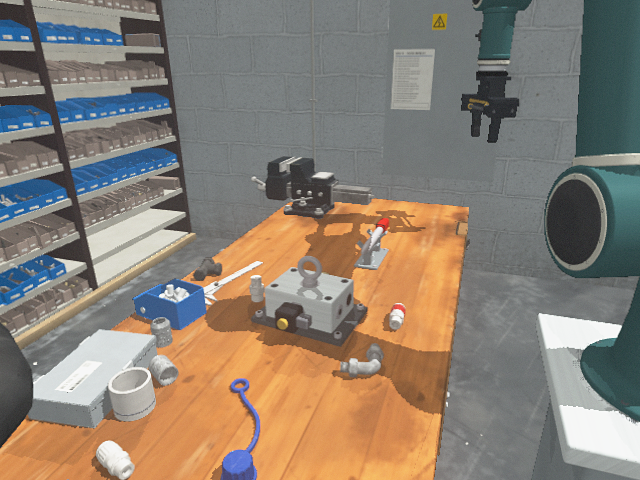

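View pics/top0.png

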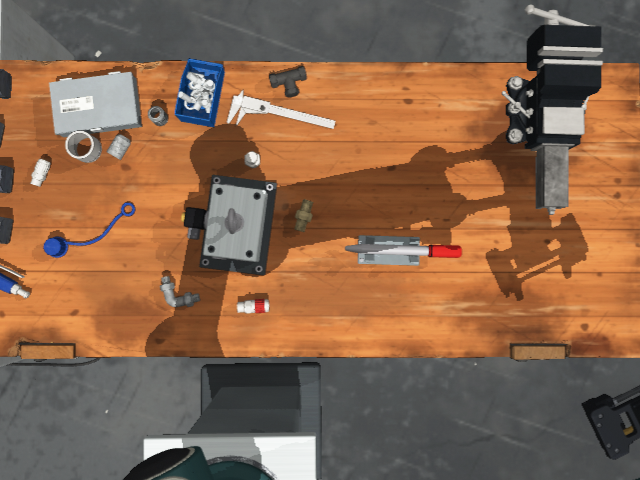

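Side view: the loop stands at about (311,268), with the bar in its rest near (376,240) and the red handle at (383,224). Top view: the manifold centre is near (238,225), the bar tip at (347,248) and the red handle spans (428..463,251). The nipple is at (305,215), coupler (254,306), elbow (177,293) and adaptor (252,158).

```bash
cat > h.py <<'E'
import numpy as np, cv2
from plant import monitor,get_image,calibration
def ray(c,p):
    K=np.array(c["camera_matrix"]); d=np.array([c["k1"],0,0,0,0.])
    d=np.zeros(5)
    a=np.linalg.solve(K,[p[0],p[1],1.])[:2]; b=a.copy()
    for _ in range(10): b=a/(1+c["k1"]*(b@b))
    R=np.array(c["R"]); return -R.T@c["t"], R.T@np.r_[b,1]
def plane(c,p,z):
    o,d=ray(c,p); return o+d*(z-o[2])/d[2]
def tri(obs):
    A=np.zeros((3,3));B=np.zeros(3);L=[]
    for c,p in obs:
        o,d=ray(c,p); d=d/np.linalg.norm(d); P=np.eye(3)-np.outer(d,d); A+=P;B+=P@o; L.append((o,P))
    X=np.linalg.solve(A,B); return X,[round(float(np.linalg.norm(P@(X-o)))*1e3,2) for o,P in L]
def proj(c,X):
    q=np.array(c["R"])@X+c["t"]; s=q[:2]/q[2]; s=s*(1+c["k1"]*(s@s)); K=np.array(c["camera_matrix"]); return K[:2,:2]@s+K[:2,2]
def red(im):
    h=cv2.cvtColor(im,cv2.COLOR_RGB2HSV); return ((((h[...,0]<5)|(h[...,0]>174))&(h[...,1]>150)&(h[...,2]>70))*255).astype('uint8')
def blobs(m,amin=30):
    n,l,s,c=cv2.connectedComponentsWithStats(m); return [(s[i].tolist(),c[i].round(1).tolist()) for i in range(1,n) if s[i][4]>amin]
E
python3 - <<'E'
from h import *
np.set_printoptions(precision=4,suppress=True)
t=calibration("top");s=calibration("side")
T=get_image("top");S=get_image("side")
print("top red",blobs(red(T)));print("side red",blobs(red(S)))
for n,p,z in[("tip",(346,248),.0487),("hend",(462,251),.0487),("hstart",(428,251),.0487),("corner1",(207,179),.068),("c2",(202,270),.068),("c3",(268,185),.068),("c4",(262,270),.068),("loopA",(232,207),.12),("loopB",(235,236),.12),("nip",(305,215),.013),("coup",(254,306),.013),("adapt",(252,158),.04)]: print(n,plane(t,p,z))
print(tri([(t,(232,221)),(s,(311,268))]))
E
```

```text
top red [([428, 245, 34, 13, 378], [445.0, 250.9]), ([255, 299, 10, 14, 126], [259.1, 305.5])]
side red [([376, 218, 13, 15, 98], [383.1, 223.3]), ([394, 305, 11, 9, 45], [399.3, 307.6])]
tip [ 0.4957 -0.2181  0.0487]
hend [ 0.4874 -0.4283  0.0487]
hstart [ 0.4882 -0.3666  0.0487]
corner1 [0.6217 0.0294 0.068 ]
c2 [0.4595 0.0387 0.068 ]
c3 [ 0.6095 -0.0794  0.068 ]
c4 [ 0.4581 -0.0674  0.068 ]
loopA [ 0.5656 -0.0216  0.12  ]
loopB [ 0.5163 -0.0264  0.12  ]
nip [ 0.5596 -0.1444  0.013 ]
coup [ 0.3915 -0.0476  0.013 ]
adapt [ 0.6636 -0.0485  0.04  ]
(array([ 0.5416, -0.0194,  0.0993]), [1.91, 1.91])
```

Emit:
carry_out:
  increments:
    - [4,-1.6,0,-0.14]
    - [8,-3.2,1,-0.28]
    - [12,-4.7,2,-0.42]
    - [16,-6.3,3,-0.56]
    - [20,-7.9,4,-0.7]
    - [24,-9.5,5,-0.84]
    - [28.4,-11.1,6,-0.98]
    - [28.4,-11.1,6.5,-1.11]
    - [28.4,-11.1,6.5,-1.11]
    - [28.4,-11.1,6.5,-1.11]
    - [28.4,-11.1,6.5,-1.11]
  hand: 6
  force: 60

```text
time_s: 1.3
tcp_pos: [0.4876, -0.4017, 0.1742]
tcp_rot: [0.724, 0.69, -0.0, 0.0]
ft_force: [-0.3, -0.7, -1.2]
finger_gap: 0.0601
grip_force: 0.0
```

```bash
python3 - <<'E'
from h import *
np.set_printoptions(precision=4,suppress=True)
from scipy.spatial.transform import Rotation as Ro
q=monitor.sense();c=calibration("wrist");I=get_image("wrist");T=get_image("top")
print(q["tcp_pos"],q["joint_positions"],q["ft_force"]);M=Ro.from_quat(q["tcp_rot"]).as_matrix();print(M)
C=-np.array(c["R"]).T@c["t"];print("cam",C,"in tool",M.T@(C-q["tcp_pos"]),"dir",M.T@np.array(c["R"])[2])
np.savez("w1",I=I,c=np.array(c,dtype=object));cv2.imwrite("pics/w1.png",I[:,:,::-1])
print(blobs(red(I)))
for X in[(.4874,-.4283,.0487),(.4957,-.2181,.0487),(.5416,-.0194,.098)]: print(proj(c,np.array(X)))
E
```

```text
[ 0.4876 -0.4017  0.1742] [-0.7284  0.2292  1.769  -0.0002  1.1427 -0.6809] [-0.2586 -0.7317 -1.2442]
[[ 0.0474  0.9989  0.0004]
 [ 0.9989 -0.0474 -0.0006]
 [-0.0006  0.0004 -1.    ]]
cam [ 0.4907 -0.3342  0.3193] in tool [ 0.0675 -0.     -0.1452] dir [-0.262  -0.0005  0.9651]
[([304, 195, 25, 6, 115], [316.3, 197.9]), ([303, 203, 27, 64, 1584], [316.0, 233.8])]
[318.0248 266.5306]
[316.0491 -24.2019]
[ 411.1139 -708.8295]
```

View pics/w1.png

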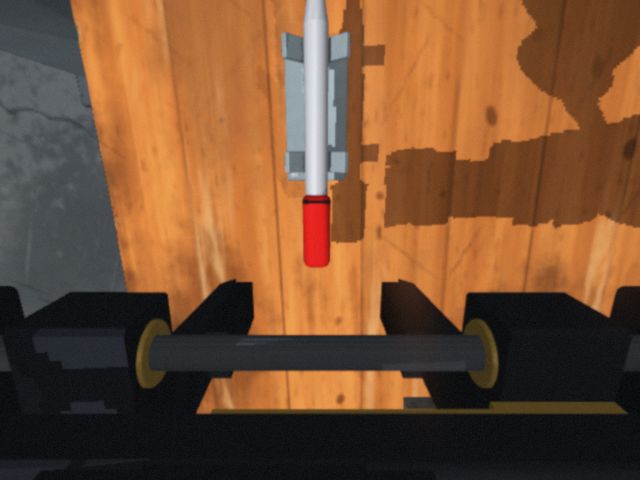

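The wrist view shows the bar upright in the image at column 316. The red handle covers rows 195–267, the V heads are at rows 47 and 163, and the open fingers straddle that line.

```bash
python3 - <<'E'
from h import *
np.set_printoptions(precision=4,suppress=True)
d=np.load("w1.npz",allow_pickle=True);I=d["I"];c=d["c"].item();t=calibration("top");T=get_image("top")
h=cv2.cvtColor(I,cv2.COLOR_RGB2HSV)
def mid(r):
    row=cv2.cvtColor(I,cv2.COLOR_RGB2GRAY)[r,280:352].astype(float); g=np.gradient(cv2.GaussianBlur(row[None],(3,1),0)[0]); return row.astype(int)
m=red(I)
for r in (205,215,225,240,255,262):
    x=np.nonzero(m[r])[0]; print(r,x.min(),x.max(),plane(c,((x.min()+x.max())/2,r),.0487))
for r in (20,35,70,100,130,180):
    sat=(h[r,295:340,1]<40)&(h[r,295:340,2]>140); x=np.nonzero(sat)[0]+295; print(r,x.min(),x.max(),plane(c,((x.min()+x.max())/2,r),.0487))
mt=red(T)[240:262]
x=np.nonzero(mt.any(0))[0]; x=x[x>400]; ys=[np.nonzero(mt[:,k])[0].mean()+240 for k in (435,445,455)];print(x.min(),x.max(),ys)
print("end",tri([(c,(316.5,267)),(t,(x.max()+.5,251.2))]),"start",tri([(c,(316.3,195)),(t,(x.min()-.5,250.7))]))
print("centroid",tri([(c,(316.1,231)),(t,(445,250.9))]))
E
```

```text
205 303 329 [ 0.4882 -0.3757  0.0487]
215 304 328 [ 0.4878 -0.3839  0.0487]
225 304 328 [ 0.4874 -0.3922  0.0487]
240 304 328 [ 0.4868 -0.4049  0.0487]
255 304 328 [ 0.4862 -0.418   0.0487]
262 305 327 [ 0.4859 -0.4242  0.0487]
20 304 324 [ 0.493  -0.2445  0.0487]
35 304 339 [ 0.4979 -0.2542  0.0487]
70 295 333 [ 0.4914 -0.2765  0.0487]
100 295 333 [ 0.4904 -0.2969  0.0487]
130 295 334 [ 0.4898 -0.3181  0.0487]
180 305 324 [ 0.4879 -0.3557  0.0487]
428 459 [np.float64(250.5), np.float64(250.5), np.float64(251.5)]
end (array([ 0.4865, -0.4132,  0.0926]), [0.41, 0.41]) start (array([ 0.489 , -0.3705,  0.0244]), [0.42, 0.42])
centroid (array([ 0.4875, -0.3935,  0.0658]), [0.19, 0.19])
```

```bash
python3 - <<'E'
from h import *
np.set_printoptions(precision=4,suppress=True)
d=np.load("w1.npz",allow_pickle=True);c=d["c"].item();s=calibration("side");t=calibration("top")
S=get_image("side"); print([b for b in blobs(red(S))])
print(tri([(c,(316.1,231)),(s,(383.1,223.3))]),tri([(c,(316.1,231)),(s,(383.1,223.3)),(t,(445,250.9))]), tri([(t,(445,250.9)),(s,(383.1,223.3))]))
E
```

```text
[([376, 218, 12, 15, 87], [383.1, 223.7]), ([394, 305, 11, 9, 45], [399.3, 307.6])]
(array([ 0.4862, -0.3955,  0.0573]), [1.2, 1.2]) (array([ 0.4867, -0.3956,  0.0573]), [0.69, 1.73, 1.07]) (array([ 0.4864, -0.3958,  0.0573]), [1.39, 1.39])
```

Emit:
carry_out:
  increments:
    - [0.2,0,4,0.005]
    - [0.4,-0.05,8,0.005]
    - [0.4,-0.05,10,0.005]
    - [0.4,-0.05,10,0.005]
    - [0.4,-0.05,10,0.005]

```text
time_s: 2.0
tcp_pos: [0.4876, -0.3972, 0.074]
tcp_rot: [0.725, 0.689, -0.0, -0.0]
ft_force: [1.0, -0.3, 0.6]
finger_gap: 0.06
grip_force: 0.0
```

```bash
python3 - <<'E'
from h import *
np.set_printoptions(precision=4,suppress=True)
d=np.load("w1.npz",allow_pickle=True);c0=d["c"].item()
q=monitor.sense();c=calibration("wrist");I=get_image("wrist");print(q["tcp_pos"])
m=red(I);r=np.nonzero(m.any(1))[0];print(r.min(),r.max(),blobs(m))
for k in np.linspace(r.min()+3,r.max()-3,4).astype(int):
    x=np.nonzero(m[k])[0];print(k,x.min(),x.max(),plane(c,((x.min()+x.max())/2,k),.0487))
print(tri([(c0,(316.5,267.5)),(c,(317,r.max()+.5))]),tri([(c0,(316.5,195)),(c,(317,r.min()))]))
cv2.imwrite("pics/w2.png",I[:,:,::-1])
E
```

```text
[ 0.4876 -0.3972  0.074 ]
227 335 [([298, 227, 38, 11, 315], [316.4, 233.0]), ([296, 243, 42, 93, 3662], [316.7, 287.8])]
230 299 334 [ 0.4888 -0.3689  0.0487]
264 297 337 [ 0.4882 -0.3875  0.0487]
298 298 336 [ 0.4872 -0.4072  0.0487]
332 301 332 [ 0.4859 -0.428   0.0487]
(array([ 0.4862, -0.4275,  0.0534]), [0.02, 0.02]) (array([ 0.489 , -0.3681,  0.0451]), [0.09, 0.09])
```

Emit:
carry_out:
  increments:
    - [-0.05,0,2.2,0]
    - [-0.08,0,4.4,0]
    - [-0.08,0,4.4,0]
    - [-0.08,0,4.4,0]

```text
time_s: 2.45
tcp_pos: [0.4884, -0.3983, 0.0313]
tcp_rot: [0.724, 0.689, 0.0, 0.001]
ft_force: [0.5, 0.7, 0.7]
finger_gap: 0.0602
grip_force: 0.0
```

Emit:
carry_out:
  increments:
    - [0,0,0,0]
    - [0,0,0,0]
    - [0,0,0,0]
    - [0,0,0,0]
    - [0,0,0,0]
    - [0,0,0,0]
    - [0,0,0,0]
  hand: 0
  force: 60

```text
time_s: 3.15
tcp_pos: [0.4876, -0.3976, 0.0299]
tcp_rot: [0.724, 0.69, -0.0, 0.0]
ft_force: [-0.5, 0.5, 0.5]
finger_gap: 0.0213
grip_force: 60.0
```

```bash
python3 - <<'E'
from h import *
np.set_printoptions(precision=4,suppress=True)
s=monitor.sense();print(s)
E
```

```text
{'time_s': 3.15, 'joint_positions': array([-0.7236,  0.3791,  1.8722, -0.0001,  0.8903, -0.6745]), 'dq': array([-0.0012, -0.0007,  0.0014, -0.0009, -0.0014,  0.0002]), 'effort': array([  0.2194, -48.6907, -28.6864,   0.1478,  -0.1332,   0.0407]), 'tcp_pos': array([ 0.4876, -0.3976,  0.0299]), 'tcp_rot': array([ 0.7242,  0.6896, -0.    ,  0.    ]), 'ft_force': array([-0.5052,  0.4527,  0.5407]), 'wrist_torque': array([ 0.1053, -0.0271,  0.0596]), 'grip_force': 59.994079135358334, 'finger_gap': 0.021267980418589114}
```

Emit:
carry_out:
  increments:
    - [0,0,-1,0]
    - [0,0,-3,0]
    - [0,0,-6,0]
    - [0,0,-9,0]
    - [2,0,-12,0]
    - [5,-0.2,-15,-0.02]
    - [8,-0.3,-16,-0.04]
    - [11,-0.4,-16,-0.06]
    - [14,-0.5,-16,-0.08]
    - [17,-0.6,-16,-0.1]
    - [20,-0.7,-16,-0.12]
    - [23,-0.8,-16,-0.146]
    - [25.5,-0.9,-16,-0.146]
    - [26.9,-0.9,-16,-0.146]
    - [26.9,-0.9,-16,-0.146]
    - [26.9,-0.9,-16,-0.146]
    - [26.9,-0.9,-16,-0.146]
    - [26.9,-0.9,-16,-0.146]

```text
time_s: 4.95
tcp_pos: [0.4919, -0.1294, 0.1897]
tcp_rot: [0.672, 0.74, -0.0, 0.0]
ft_force: [-0.3, -0.3, -2.7]
finger_gap: 0.0212
grip_force: 60.0
```

```bash
python3 - <<'E'
from h import *
np.set_printoptions(precision=4,suppress=True)
q=monitor.sense();c=calibration("wrist");I=get_image("wrist");T=get_image("top")
print(q["tcp_pos"],q["ft_force"],q["wrist_torque"],q["finger_gap"],proj(c,np.array([.5416,-.0194,.098])))
np.savez("w3",I=I,c=np.array(c,dtype=object))
a=I[:,:,::-1];b=cv2.resize(T[150:290,170:310,::-1],(480,480),interpolation=cv2.INTER_CUBIC)
cv2.imwrite("pics/w3.png",cv2.resize(a,(800,600)));
E
```

```text
[ 0.4919 -0.1294  0.1897] [-0.2978 -0.2848 -2.6592] [-0.2012 -0.1074  0.0316] 0.021191128557785915 [409.1985  92.4624]
```

View pics/w3.png

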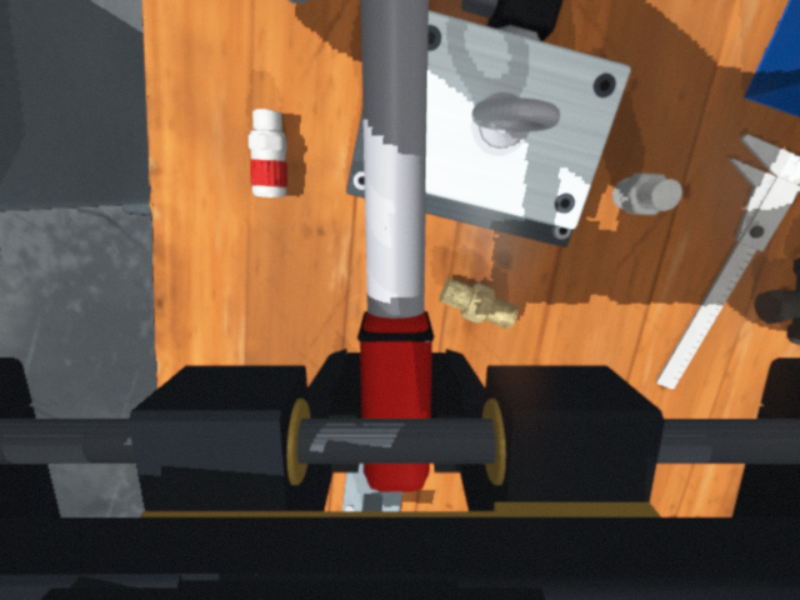

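Wrist view B: the loop is near (515,116) on the 800-px picture, which is (412,93) at full scale, where the first estimate put it. The bar passes left of it, squarely in the grip.

Emit:
carry_out:
  increments:
    - [0,3,0,0]
    - [0,6,0,0]
    - [0,9,0,0]
    - [-0.5,11,0,0]
    - [-1,12,0,0]
    - [-1,12,0,0]
    - [-1,12,0,0]
    - [-1,12,0,0]

```text
time_s: 5.85
tcp_pos: [0.6111, -0.1269, 0.1895]
tcp_rot: [0.672, 0.74, -0.0, -0.0]
ft_force: [-0.4, 0.0, -1.4]
finger_gap: 0.0214
grip_force: 60.0
```

```bash
python3 - <<'E'
from h import *
np.set_printoptions(precision=4,suppress=True)
q=monitor.sense();c=calibration("wrist");I=get_image("wrist")
p=proj(c,np.array([.5416,-.0194,.098]));print(q["tcp_pos"],p)
np.savez("w4",I=I,c=np.array(c,dtype=object))
d=np.load("w3.npz",allow_pickle=True)
J=d["I"]
def crop(I,u,v): return cv2.resize(I[v:v+100,u:u+133,::-1],(399,300),interpolation=cv2.INTER_CUBIC)
u,v=int(p[0])-66,max(0,int(p[1])-50);print(u,v)
T=np.load("T0.npy") if 0 else cv2.imread("pics/top0.png")
t=cv2.resize(T[195:245,200:266],(396,300),interpolation=cv2.INTER_CUBIC)
S=cv2.imread("pics/side0.png"); s=cv2.resize(S[250:300,278:344],(396,300),interpolation=cv2.INTER_CUBIC)
o=np.zeros((600,798,3),'uint8');o[:300,:399]=crop(J,343,42);o[:300,399:]=crop(I,u,v);o[300:,:396]=t;o[300:,399:795]=s
cv2.imwrite("pics/c4.png",o)
E
```

```text
[ 0.6111 -0.1269  0.1895] [225.6312  77.5286]
159 27
```

View pics/c4.png

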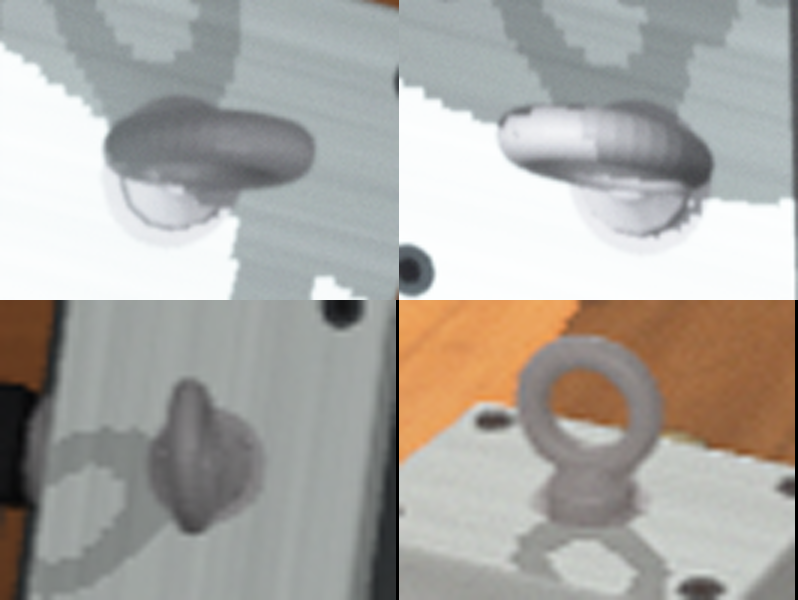

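The crops show the loop as follows:
- **Top:** ends at px (231.7,208.2) and (232.0,233.8).
- **Side:** hole centre at (310.0,268.1).
- **Wrist:** the loop spans (378,92)–(448,92) in one view and (192,72)–(263.7,82) in the other.

```bash
python3 - <<'E'
from h import *
np.set_printoptions(precision=4,suppress=True)
a=np.load("w3.npz",allow_pickle=True)["c"].item();b=np.load("w4.npz",allow_pickle=True)["c"].item();t=calibration("top");s=calibration("side")
A=(a,(413,91.3));B=(b,(227.8,77));T=(t,(231.85,221));S=(s,(310,268.1))
print(tri([A,B]),tri([T,S]),tri([A,B,T,S]))
print("AS",tri([A,S]),"BS",tri([B,S]))
print(plane(*T,.098),plane(*A,.098),plane(*B,.098))
for c,p,q in((t,(231.67,233.83),(231.67,208.17)),(t,(232,233.83),(231.67,208.17)),(a,(378,92),(448,92)),(b,(192,72),(263.7,82))):
    P,Q=plane(c,p,.098),plane(c,q,.098);d=Q-P;print(P,Q,np.linalg.norm(d),np.arctan2(d[1],d[0]))
E
```

```text
(array([ 0.5435, -0.0191,  0.0999]), [0.22, 0.22]) (array([ 0.5424, -0.0189,  0.0991]), [1.1, 1.1]) (array([ 0.5429, -0.0189,  0.0991]), [0.77, 0.38, 0.65, 1.6])
AS (array([ 0.5424, -0.019 ,  0.0993]), [1.17, 1.17]) BS (array([ 0.5423, -0.0194,  0.0986]), [0.87, 0.87])
[ 0.5435 -0.0184  0.098 ] [ 0.5439 -0.0185  0.098 ] [ 0.543 -0.019  0.098]
[ 0.5213 -0.018   0.098 ] [ 0.5658 -0.0182  0.098 ] 0.044534792793229326 -0.005355223366503703
[ 0.5213 -0.0185  0.098 ] [ 0.5658 -0.0182  0.098 ] 0.044542925090551806 0.007437502172167545
[ 0.5214 -0.0211  0.098 ] [ 0.5666 -0.0167  0.098 ] 0.045472847112248464 0.0955680832828697
[ 0.5201 -0.0182  0.098 ] [ 0.5661 -0.0197  0.098 ] 0.04607906826938485 -0.03075189006151405
```

Emit:
carry_out:
  increments:
    - [-2,-1.5,0,0.02]
    - [-5,-4,0,0.05]
    - [-8,-6.5,0,0.07]
    - [-9,-7.7,1,0.09]
    - [-9,-7.7,4,0.09]
    - [-9,-7.7,7,0.09]
    - [-9,-7.7,9.5,0.09]
    - [-9,-7.7,11,0.09]
    - [-9,-7.7,11,0.09]
    - [-9,-7.7,11,0.09]
    - [-9,-7.7,11,0.09]

```text
time_s: 7.0
tcp_pos: [0.5457, -0.2242, 0.0814]
tcp_rot: [0.705, 0.71, 0.001, 0.001]
ft_force: [0.6, 0.4, -1.3]
finger_gap: 0.0212
grip_force: 60.0
```

```bash
python3 - <<'E'
from h import *
np.set_printoptions(precision=4,suppress=True)
q=monitor.sense();T=get_image("top");S=get_image("side");t=calibration("top");s=calibration("side")
print(q["tcp_pos"],q["tcp_rot"],q["ft_force"],q["wrist_torque"],q["joint_positions"])
X=np.array([.5432,-.044,.098]);print(proj(t,X),proj(s,X))
o=np.zeros((600,798,3),'uint8')
o[:,:399]=cv2.resize(T[180:255,215:265,::-1],(399,600),interpolation=cv2.INTER_CUBIC)
o[:,399:]=cv2.resize(S[235:310,290:340,::-1],(399,600),interpolation=cv2.INTER_CUBIC)
cv2.imwrite("pics/c5.png",o)
E
```

```text
[ 0.5457 -0.2242  0.0814] [0.7046 0.7096 0.0005 0.0014] [ 0.6151  0.3979 -1.3007] [-0.1548 -0.0338 -0.0091] [-0.4321  0.2481  1.9346  0.0001  0.9558 -0.4393]
[246.6584 220.9857] [313.7223 262.7001]
```

View pics/c5.png

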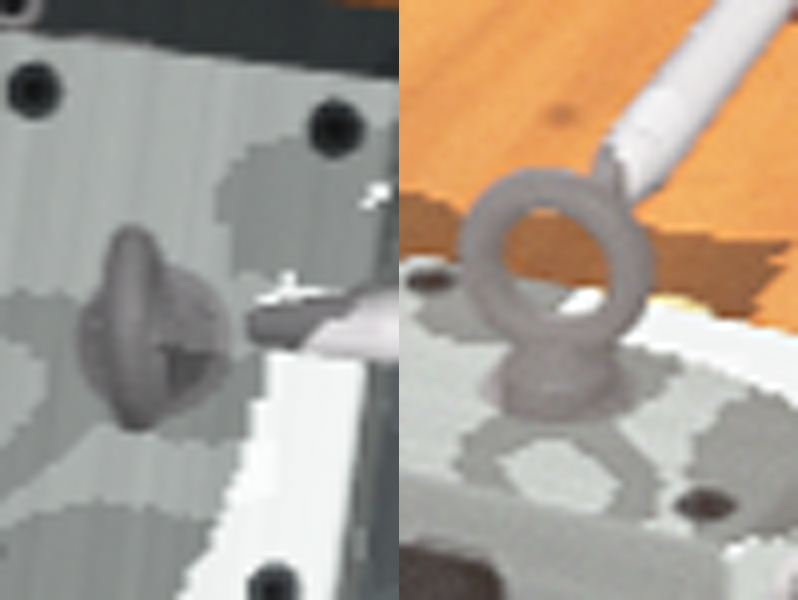

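The crop shows the tip at top px (246,220.4), level with the loop centre (232,221). In the side view the tip sits just behind the ring at about (316,258), possibly high, so I'll settle and check the bar's pitch numerically.

Emit:
carry_out:
  increments:
    - [0,0,0,0]
    - [0,0,0,0]
    - [0,0,0,0]

```text
time_s: 7.4
tcp_pos: [0.5445, -0.2238, 0.08]
tcp_rot: [0.705, 0.71, 0.0, 0.0]
ft_force: [-1.2, -0.6, -2.0]
finger_gap: 0.021
grip_force: 60.0
```

```bash
python3 - <<'E'
from h import *
np.set_printoptions(precision=4,suppress=True)
q=monitor.sense();S=get_image("side");T=get_image("top");t=calibration("top");s=calibration("side")
p=q["tcp_pos"];print(p,q["tcp_rot"])
from scipy.spatial.transform import Rotation as Ro
M=Ro.from_quat(q["tcp_rot"]).as_matrix()
h=cv2.cvtColor(S,cv2.COLOR_RGB2HSV); m=(((h[...,1]<45)&(h[...,2]>130))*255).astype('uint8')
ht=cv2.cvtColor(T,cv2.COLOR_RGB2HSV)
for b in (.01,.03,.05,.07):
    X=p+M@[.075+b,0,-.0188]; u,v=proj(s,X); k=int(round(v)); x=np.nonzero(m[k,int(u)-14:int(u)+15])[0]+int(u)-14
    # edges on the row through the projected axis point
    ut,vt=proj(t,X); col=T[int(vt)-14:int(vt)+15,int(round(ut))].astype(int); g=ht[int(vt)-14:int(vt)+15,int(round(ut)),1]
    y=np.nonzero(g<70)[0]+int(vt)-14
    print(b,X,"side exp",u,v,"edges",x.min(),x.max(),"mid",(x.min()+x.max())/2,"| top exp",ut,vt,"edges",y.min(),y.max())
X=p+M@[.18,0,-.0188];print("tip",X,proj(s,X),proj(t,X))
e=np.array([0,0,.001]);print("px per mm z",proj(s,X+e)-proj(s,X),"bar dir px",proj(s,X)-proj(s,p+M@[.1,0,-.0188]))
b=blobs(red(S));print(b, proj(s,p+M@[0,0,-.0188]))
E
```

```text
[ 0.5445 -0.2238  0.08  ] [0.7046 0.7096 0.0001 0.0002]
0.01 [ 0.5439 -0.1388  0.0988] side exp 329.30570858673883 242.86644260364838 edges 324 334 mid 329.0 | top exp 301.43828583029614 219.83389640446586 edges 215 223
0.03 [ 0.5438 -0.1188  0.0988] side exp 326.26810240817707 246.64669840586475 edges 321 331 mid 326.0 | top exp 289.88371398949033 220.06494864770355 edges 216 225
0.05 [ 0.5436 -0.0988  0.0988] side exp 323.10271261517266 250.58598662781475 edges 318 328 mid 323.0 | top exp 278.3251643465276 220.2960971330538 edges 216 225
0.07 [ 0.5435 -0.0788  0.0988] side exp 319.80126801283393 254.69460164008126 edges 316 325 mid 320.5 | top exp 266.7626880488058 220.5273408556498 edges 206 234
tip [ 0.5432 -0.0438  0.0988] [313.6688 262.3264] [246.5191 220.9322]
px per mm z [-0.008  -0.5099] bar dir px [-13.3704  16.6393]
[([334, 219, 12, 14, 80], [340.7, 224.6]), ([394, 305, 11, 9, 45], [399.3, 307.6])] [340.9561 228.3678]
```

Emit:
carry_out:
  increments:
    - [0.5,0,0.05,0]
    - [1,0,0.05,0]
    - [1.7,0,0.05,0]
    - [2.4,0,0.05,0]
    - [3.1,0,0.05,0]
    - [3.8,0,0.05,0]
    - [4.5,0,0.05,0]
    - [4.5,0,0.05,0]
    - [4.5,0,0.05,0]

```text
time_s: 8.4
tcp_pos: [0.5441, -0.1786, 0.0793]
tcp_rot: [0.704, 0.71, -0.0, 0.0]
ft_force: [-0.2, -0.2, -1.2]
finger_gap: 0.0217
grip_force: 60.0
```

```bash
cat >> h.py <<'E'
E0=np.array([.5432,-.0188])
def feel(n=4):
    from scipy.spatial.transform import Rotation as Ro
    L=[]
    for _ in range(n):
        q=monitor.sense(); p=q["tcp_pos"];r=p[:2]-E0;F=q["ft_force"];t=q["wrist_torque"]
        M=Ro.from_quat(q["tcp_rot"]).as_matrix(); L.append(np.r_[p,np.arctan2(M[1,0],M[0,0]),F,t,t[2]+r[0]*F[1]-r[1]*F[0]])
        if n>1: get_image("top")
    m=np.mean(L,0); print("t",round(q["time_s"],2),"tcp",m[:3].round(4),"yaw",m[3].round(4),"F",m[4:7].round(2),"T",m[7:10].round(3),"on eye cw",m[10].round(3),"L",np.linalg.norm(m[:2]-E0).round(4),"dir",np.arctan2(*(E0-m[:2])[::-1]).round(4), "sd",np.std(L,0)[10].round(3))
    return m
E
python3 -c "
from h import *
feel()"
```

```text
t 8.55 tcp [ 0.5441 -0.1788  0.0793] yaw 1.578 F [ 0.36 -0.11 -1.37] T [-0.184 -0.089  0.044] on eye cw 0.102 L 0.16 dir 1.5763 sd 0.069
```

Emit:
carry_out:
  increments:
    - [0.7,0,0,0]
    - [1.5,0,0,0]
    - [2.5,0,0,0]
    - [3.5,0,0,0]
    - [4.5,0,0,0]
    - [5.5,0,0,0]
    - [6.5,0,0,0]
    - [7,0,0,0]
    - [7,0,0,0]
    - [7,0,0,0]

```text
time_s: 9.6
tcp_pos: [0.5436, -0.1087, 0.0793]
tcp_rot: [0.704, 0.71, -0.0, 0.0]
ft_force: [-0.1, -0.2, -1.8]
finger_gap: 0.0215
grip_force: 60.0
```

```bash
python3 -c "
from h import *
feel()
o=np.hstack([cv2.resize(get_image('side')[220:310,270:360,::-1],(400,400)),cv2.resize(get_image('top')[180:270,190:280,::-1],(400,400))])
cv2.imwrite('pics/c6.png',o)"
```

```text
t 9.75 tcp [ 0.5436 -0.109   0.0793] yaw 1.5777 F [ 0.15  0.16 -1.73] T [-0.162 -0.103 -0.011] on eye cw 0.002 L 0.0902 dir 1.5751 sd 0.039
```

View pics/c6.png

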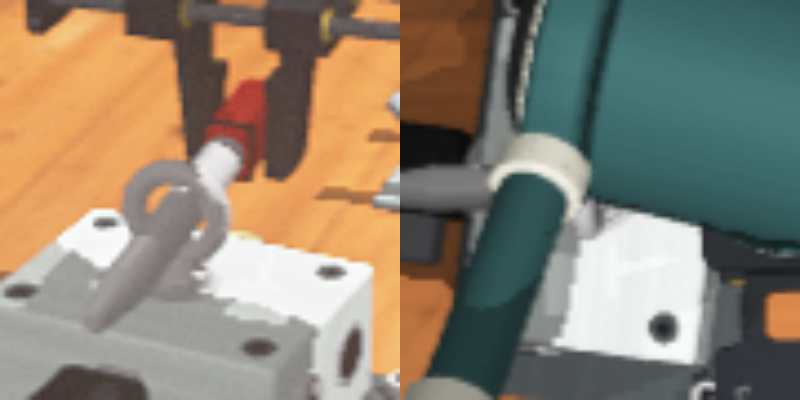

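The side crop shows the bar through the loop, with its tip well out on the near side and the fingers clear of the eye. Next I swing clockwise towards the bite.

Emit:
carry_out:
  increments:
    - [0.02,-0.54,0,0.06]
    - [0.07,-1.08,0,0.12]
    - [0.15,-1.61,0,0.18]
    - [0.26,-2.14,0,0.24]
    - [0.4,-2.66,0,0.3]
    - [0.58,-3.17,0,0.36]
    - [0.78,-3.67,0,0.42]
    - [1.02,-4.16,0,0.48]
    - [1.2,-4.47,0,0.52]
    - [1.2,-4.47,0,0.52]
    - [1.2,-4.47,0,0.52]

```text
time_s: 11.0
tcp_pos: [0.4989, -0.0973, 0.0793]
tcp_rot: [0.863, 0.505, 0.0, 0.0]
ft_force: [0.4, 0.2, -1.1]
finger_gap: 0.0213
grip_force: 60.0
```

```bash
python3 -c "
from h import *
feel()"
```

```text
t 11.15 tcp [ 0.4989 -0.0972  0.0793] yaw 1.0584 F [ 0.02 -0.12 -1.51] T [-0.154  0.021  0.001] on eye cw 0.008 L 0.0901 dir 1.0564 sd 0.042
```

Emit:
carry_out:
  increments:
    - [0,-0.27,0,0.03]
    - [0.02,-0.54,0,0.06]
    - [0.04,-0.81,0,0.09]
    - [0.06,-1.08,0,0.12]
    - [0.1,-1.35,0,0.15]
    - [0.15,-1.61,0,0.18]
    - [0.2,-1.88,0,0.21]
    - [0.26,-2.14,0,0.24]
    - [0.33,-2.4,0,0.27]
    - [0.4,-2.66,0,0.3]

```text
time_s: 12.2
tcp_pos: [0.4782, -0.0813, 0.0795]
tcp_rot: [0.929, 0.37, 0.0, 0.001]
ft_force: [1.3, -2.6, -2.1]
finger_gap: 0.0212
grip_force: 60.0
```

```bash
python3 -c "
from h import *
feel(1);feel()"
```

```text
t 12.2 tcp [ 0.4782 -0.0813  0.0795] yaw 0.7572 F [ 1.25 -2.56 -2.08] T [-0.549 -0.09   0.   ] on eye cw 0.245 L 0.0902 dir 0.7657 sd 0.0
t 12.35 tcp [ 0.4781 -0.0811  0.0795] yaw 0.7575 F [ 1.33 -3.26 -1.95] T [-0.626 -0.096 -0.077] on eye cw 0.218 L 0.0901 dir 0.7635 sd 0.034
```

Emit:
carry_out:
  increments:
    - [0,-0.27,0,0.03]
    - [0.02,-0.54,0,0.06]
    - [0.04,-0.81,0,0.09]
    - [0.06,-1.08,0,0.12]
    - [0.1,-1.35,0,0.15]
    - [0.13,-1.52,0,0.17]
    - [0.13,-1.52,0,0.17]

```text
time_s: 13.1
tcp_pos: [0.4684, -0.0689, 0.0794]
tcp_rot: [0.957, 0.29, 0.0, 0.0]
ft_force: [1.9, -4.5, -1.5]
finger_gap: 0.0214
grip_force: 60.0
```

```bash
python3 -c "
from h import *
feel(3)"
```

```text
t 13.2 tcp [ 0.4684 -0.0689  0.0794] yaw 0.5883 F [ 2.2  -4.21 -2.06] T [-0.795 -0.139 -0.154] on eye cw 0.271 L 0.09 dir 0.5905 sd 0.024
```

Emit:
carry_out:
  increments:
    - [0.01,-0.22,0,0.025]
    - [0.02,-0.45,0,0.05]
    - [0.03,-0.67,0,0.075]
    - [0.05,-0.9,0,0.1]

```text
time_s: 13.65
tcp_pos: [0.4637, -0.061, 0.0794]
tcp_rot: [0.971, 0.241, 0.0, 0.0]
ft_force: [2.1, -5.5, -2.3]
finger_gap: 0.0215
grip_force: 60.0
```

```bash
python3 -c "
from h import *
feel(1);feel(3)"
```

```text
t 13.65 tcp [ 0.4637 -0.061   0.0794] yaw 0.4864 F [ 2.12 -5.48 -2.35] T [-0.825 -0.185 -0.253] on eye cw 0.273 L 0.09 dir 0.4881 sd 0.0
t 13.75 tcp [ 0.4637 -0.0609  0.0793] yaw 0.4863 F [ 2.33 -4.99 -1.92] T [-0.822 -0.19  -0.265] on eye cw 0.23 L 0.09 dir 0.4866 sd 0.045
```

Emit:
carry_out:
  increments:
    - [0.01,-0.19,0,0.025]
    - [0.02,-0.4,0,0.05]
    - [0.03,-0.61,0,0.075]
    - [0.05,-0.84,0,0.1]

```text
time_s: 14.2
tcp_pos: [0.46, -0.053, 0.0793]
tcp_rot: [0.981, 0.192, 0.0, 0.0]
ft_force: [2.5, -3.9, -0.8]
finger_gap: 0.0215
grip_force: 60.0
```

```bash
python3 -c "
from h import *
feel(1);feel(3)"
```

```text
t 14.2 tcp [ 0.46   -0.053   0.0793] yaw 0.386 F [ 2.51 -3.88 -0.85] T [-0.758 -0.214 -0.179] on eye cw 0.23 L 0.09 dir 0.39 sd 0.0
t 14.3 tcp [ 0.46   -0.0529  0.0793] yaw 0.3861 F [ 2.66 -4.15 -1.69] T [-0.704 -0.202 -0.236] on eye cw 0.2 L 0.09 dir 0.3888 sd 0.068
```

Emit:
carry_out:
  increments:
    - [0.01,-0.2,0,0.025]
    - [0.02,-0.42,0,0.05]
    - [0.03,-0.64,0,0.075]
    - [0.05,-0.86,0,0.1]

```text
time_s: 14.75
tcp_pos: [0.4571, -0.0448, 0.0792]
tcp_rot: [0.99, 0.142, -0.0, -0.0]
ft_force: [2.4, -3.3, -1.4]
finger_gap: 0.0213
grip_force: 60.0
```

```bash
python3 -c "
from h import *
feel(1);feel(3)"
```

```text
t 14.75 tcp [ 0.4571 -0.0448  0.0792] yaw 0.2859 F [ 2.37 -3.3  -1.41] T [-0.49  -0.201 -0.075] on eye cw 0.271 L 0.09 dir 0.293 sd 0.0
t 14.85 tcp [ 0.4571 -0.0447  0.0792] yaw 0.286 F [ 2.21 -3.24 -1.27] T [-0.49  -0.205 -0.134] on eye cw 0.203 L 0.09 dir 0.2919 sd 0.064
```

Emit:
carry_out:
  increments:
    - [0.01,-0.2,0,0.025]
    - [0.02,-0.42,0,0.05]
    - [0.03,-0.64,0,0.075]
    - [0.05,-0.87,0,0.1]

```text
time_s: 15.3
tcp_pos: [0.455, -0.0363, 0.0792]
tcp_rot: [0.996, 0.093, -0.0, -0.0]
ft_force: [2.3, -2.1, -2.2]
finger_gap: 0.0215
grip_force: 60.0
```

```bash
python3 -c "
from h import *
feel(1);feel(3)"
```

```text
t 15.3 tcp [ 0.455  -0.0363  0.0792] yaw 0.1858 F [ 2.26 -2.07 -2.22] T [-0.312 -0.141 -0.021] on eye cw 0.201 L 0.0899 dir 0.1959 sd 0.0
t 15.4 tcp [ 0.455  -0.0362  0.0792] yaw 0.1859 F [ 2.23 -2.32 -1.66] T [-0.341 -0.157 -0.045] on eye cw 0.198 L 0.0899 dir 0.1947 sd 0.022
```

Emit:
carry_out:
  increments:
    - [0.01,-0.21,0,0.025]
    - [0.02,-0.43,0,0.05]
    - [0.03,-0.65,0,0.075]
    - [0.05,-0.87,0,0.1]

```text
time_s: 15.85
tcp_pos: [0.4538, -0.0277, 0.0791]
tcp_rot: [0.999, 0.043, -0.0, -0.0]
ft_force: [2.6, -1.8, -1.9]
finger_gap: 0.0213
grip_force: 60.0
```

```bash
python3 -c "
from h import *
feel(1);feel(3)"
```

```text
t 15.85 tcp [ 0.4538 -0.0277  0.0791] yaw 0.0857 F [ 2.59 -1.81 -1.92] T [-0.179 -0.065  0.114] on eye cw 0.299 L 0.0898 dir 0.0988 sd 0.0
t 15.95 tcp [ 0.4538 -0.0276  0.0791] yaw 0.0859 F [ 1.29 -1.75 -1.84] T [-0.237 -0.043  0.054] on eye cw 0.222 L 0.0898 dir 0.0976 sd 0.063
```

Emit:
carry_out:
  increments:
    - [0,-0.18,0,0.02]
    - [0.01,-0.36,0,0.04]
    - [0.02,-0.54,0,0.06]
    - [0.03,-0.72,0,0.08]

```text
time_s: 16.4
tcp_pos: [0.4535, -0.0205, 0.0791]
tcp_rot: [1.0, 0.003, -0.0, -0.0]
ft_force: [0.2, -1.3, -2.0]
finger_gap: 0.0212
grip_force: 60.0
```

```bash
python3 -c "
from h import *
feel(1);feel(3)"
```

```text
t 16.4 tcp [ 0.4535 -0.0205  0.0791] yaw 0.0061 F [ 0.19 -1.26 -1.98] T [-0.246  0.075  0.109] on eye cw 0.222 L 0.0897 dir 0.0195 sd 0.0
t 16.5 tcp [ 0.4535 -0.0205  0.0791] yaw 0.0063 F [-0.12 -1.02 -1.96] T [-0.233  0.087  0.083] on eye cw 0.175 L 0.0897 dir 0.0186 sd 0.037
```

Emit:
carry_out:
  increments:
    - [0,-0.18,0,0.02]
    - [0.01,-0.36,0,0.04]
    - [0.02,-0.54,0,0.06]

```text
time_s: 16.85
tcp_pos: [0.4536, -0.0151, 0.0791]
tcp_rot: [1.0, -0.027, -0.0, -0.0]
ft_force: [-0.7, -1.8, -1.2]
finger_gap: 0.021
grip_force: 60.0
```

```bash
python3 -c "
from h import *
feel(1);feel(3)"
```

```text
t 16.85 tcp [ 0.4536 -0.0151  0.0791] yaw -0.0539 F [-0.73 -1.83 -1.16] T [-0.158  0.199  0.141] on eye cw 0.307 L 0.0897 dir -0.0409 sd 0.0
t 16.95 tcp [ 0.4536 -0.0151  0.0791] yaw -0.0538 F [-0.15 -1.18 -1.56] T [-0.187  0.171  0.063] on eye cw 0.169 L 0.0897 dir -0.0416 sd 0.101
```

Emit:
carry_out:
  increments:
    - [0,-0.18,0,0.02]
    - [0.01,-0.36,0,0.04]
    - [0.02,-0.54,0,0.06]

```text
time_s: 17.3
tcp_pos: [0.4539, -0.0103, 0.079]
tcp_rot: [0.998, -0.056, -0.0, 0.001]
ft_force: [-3.2, -5.2, -0.8]
finger_gap: 0.0212
grip_force: 60.1
```

```bash
python3 -c "
from h import *
feel(1);feel(3)"
```

```text
t 17.3 tcp [ 0.4539 -0.0103  0.079 ] yaw -0.1131 F [-3.19 -5.23 -0.77] T [-0.721  0.397  0.327] on eye cw 0.822 L 0.0897 dir -0.095 sd 0.0
t 17.4 tcp [ 0.4539 -0.0102  0.079 ] yaw -0.1129 F [-1.91 -4.61 -1.48] T [-0.669  0.412  0.292] on eye cw 0.72 L 0.0897 dir -0.0956 sd 0.076
```

Emit:
carry_out:
  increments:
    - [0,-0.18,0,0.02]
    - [0.01,-0.36,0,0.04]
    - [0.02,-0.54,0,0.06]

```text
time_s: 17.75
tcp_pos: [0.4544, -0.0056, 0.0789]
tcp_rot: [0.996, -0.086, -0.001, 0.001]
ft_force: [-3.1, -7.6, -1.7]
finger_gap: 0.0211
grip_force: 60.2
```

```bash
python3 -c "
from h import *
feel(1);feel(3)"
```

```text
t 17.75 tcp [ 0.4544 -0.0056  0.0789] yaw -0.1714 F [-3.14 -7.58 -1.65] T [-1.094  0.513  0.535] on eye cw 1.25 L 0.0898 dir -0.1475 sd 0.0
t 17.85 tcp [ 0.4544 -0.0055  0.0789] yaw -0.1716 F [-3.   -6.8  -1.64] T [-1.004  0.483  0.48 ] on eye cw 1.124 L 0.0898 dir -0.149 sd 0.092
```

Emit:
carry_out:
  increments:
    - [0,-0.15,0,0.01]
    - [0,-0.3,0,0.02]

```text
time_s: 18.1
tcp_pos: [0.4547, -0.0032, 0.0789]
tcp_rot: [0.995, -0.095, -0.001, 0.002]
ft_force: [-3.5, -11.8, -0.9]
finger_gap: 0.0212
grip_force: 60.1
```

```bash
python3 -c "
from h import *
feel(1);feel(4)"
```

```text
t 18.1 tcp [ 0.4547 -0.0032  0.0789] yaw -0.191 F [ -3.46 -11.79  -0.92] T [-1.632  0.58   0.349] on eye cw 1.446 L 0.0898 dir -0.1742 sd 0.0
t 18.25 tcp [ 0.4548 -0.0032  0.0789] yaw -0.1911 F [ -3.51 -10.63  -1.12] T [-1.468  0.583  0.3  ] on eye cw 1.295 L 0.0898 dir -0.1747 sd 0.09
```

Emit:
carry_out:
  increments:
    - [0,-0.13,0,0.01]
    - [0,-0.26,0,0.02]

```text
time_s: 18.5
tcp_pos: [0.4551, -0.0012, 0.0788]
tcp_rot: [0.994, -0.105, -0.001, 0.002]
ft_force: [-4.2, -13.4, -1.2]
finger_gap: 0.0215
grip_force: 60.0
```

```bash
python3 -c "
from h import *
feel(1);feel(4)"
```

```text
t 18.5 tcp [ 0.4551 -0.0012  0.0788] yaw -0.2111 F [ -4.22 -13.36  -1.17] T [-1.886  0.644  0.295] on eye cw 1.546 L 0.0898 dir -0.1969 sd 0.0
t 18.65 tcp [ 0.4552 -0.0012  0.0789] yaw -0.2112 F [ -3.78 -12.63  -1.1 ] T [-1.783  0.603  0.243] on eye cw 1.421 L 0.0898 dir -0.1977 sd 0.077
```

Seated, and the torque while turning reached about 1.55 N m (1.42 held still). Now I swing the bar back square to the loop.

Emit:
carry_out:
  increments:
    - [0,0.27,0,-0.03]
    - [0.04,0.8,0,-0.09]
    - [0.13,1.5,0,-0.17]
    - [0.28,2.22,0,-0.25]
    - [0.5,2.93,0,-0.33]
    - [0.75,3.58,0,-0.41]
    - [1.06,4.23,0,-0.49]
    - [1.4,4.82,0,-0.57]
    - [1.78,5.37,0,-0.64]
    - [1.78,5.37,0,-0.64]
    - [1.78,5.37,0,-0.64]

```text
time_s: 19.8
tcp_pos: [0.4625, -0.055, 0.0793]
tcp_rot: [0.977, 0.211, 0.0, -0.0]
ft_force: [-0.4, 0.5, -1.9]
finger_gap: 0.0211
grip_force: 60.0
```

```bash
python3 -c "
from h import *
feel(3)
print(monitor.sense()['joint_positions'].round(3))
o=np.hstack([cv2.resize(get_image('side')[220:310,270:360,::-1],(400,400)),cv2.resize(get_image('wrist')[:,:,::-1],(400,400))])
cv2.imwrite('pics/c7.png',o)"
```

```text
t 19.9 tcp [ 0.4623 -0.0549  0.0792] yaw 0.4258 F [-0.11 -0.02 -2.16] T [-0.04   0.122 -0.009] on eye cw -0.011 L 0.0886 dir 0.4203 sd 0.048
[-0.172  0.03   2.192  0.     0.92   0.972]
```

View pics/c7.png

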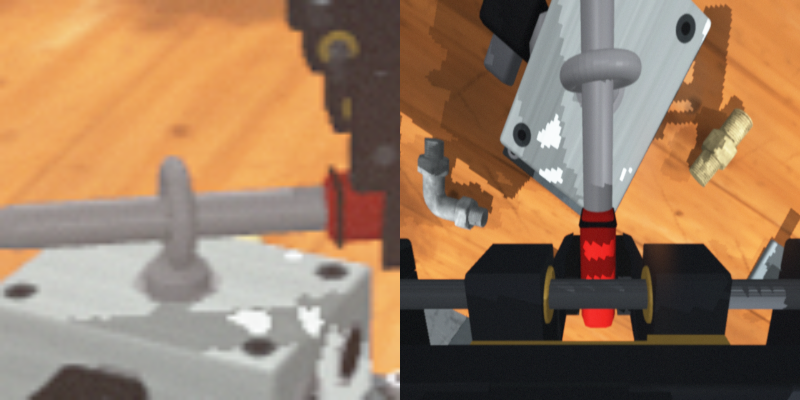

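The side and wrist crops show the bar free, square to the loop and straight in the grip. I'll swing it another 0.25 rad back for reach, then draw it out.

Emit:
carry_out:
  increments:
    - [0.03,0.71,0,-0.08]
    - [0.11,1.41,0,-0.16]
    - [0.28,2.19,0,-0.25]
    - [0.28,2.19,0,-0.25]
    - [0.28,2.19,0,-0.25]

```text
time_s: 20.55
tcp_pos: [0.4737, -0.0739, 0.0791]
tcp_rot: [0.944, 0.331, -0.0, -0.0]
ft_force: [-0.0, -0.3, -2.2]
finger_gap: 0.0212
grip_force: 60.0
```

```bash
python3 -c "
from h import *
feel(2)"
```

```text
t 20.6 tcp [ 0.4737 -0.0739  0.0791] yaw 0.6755 F [ 0.12  0.02 -1.82] T [-0.08   0.07  -0.019] on eye cw -0.013 L 0.0887 dir 0.6697 sd 0.006
```

Emit:
carry_out:
  increments:
    - [-0.5,0,0,0]
    - [-1.3,0,0,0]
    - [-2.3,0,0,0]
    - [-3.3,0,0,0]
    - [-4.3,0,0,0]
    - [-4.3,0,0,0]

```text
time_s: 21.25
tcp_pos: [0.4389, -0.1018, 0.079]
tcp_rot: [0.943, 0.332, -0.0, -0.0]
ft_force: [-0.4, -0.7, -1.1]
finger_gap: 0.0214
grip_force: 60.0
```

```bash
python3 -c "
from h import *
feel(2)"
```

```text
t 21.3 tcp [ 0.4393 -0.1017  0.0791] yaw 0.6763 F [ 0.24 -0.36 -1.59] T [-0.076  0.098 -0.009] on eye cw 0.048 L 0.1329 dir 0.6732 sd 0.022
```

Emit:
carry_out:
  increments:
    - [-1,0,0,0]
    - [-2,0,0,0]
    - [-3,0,0,0]
    - [-4,0,0,0]
    - [-5,0,0,0]
    - [-6,0,0,0]
    - [-7,0,0,0]
    - [-7,0,-1,0]
    - [-7,0,-3,0]
    - [-7,0,-6,0]
    - [-7,0,-8,0]
    - [-7,0,-8,0]
    - [-7,0,-8,0]

```text
time_s: 22.65
tcp_pos: [0.3862, -0.145, 0.1596]
tcp_rot: [0.943, 0.333, 0.001, 0.0]
ft_force: [0.0, -0.1, -1.5]
finger_gap: 0.0215
grip_force: 60.0
```

```bash
python3 -c "
from h import *
m=feel(2)
y=m[3];d=np.array([.4876,-.3976])-m[:2]
print(d@[np.cos(y),np.sin(y)],d@[np.sin(y),-np.cos(y)],m[2]-.0299,y-1.5219)"
```

```text
t 22.7 tcp [ 0.3858 -0.1448  0.1591] yaw 0.6779 F [ 0.01 -0.07 -1.75] T [-0.078  0.105  0.018] on eye cw 0.031 L 0.2016 dir 0.6753 sd 0.009
-0.07924103344639939 0.26070276690734534 0.12922113758584788 -0.8439623567414449
```

Emit:
carry_out:
  increments:
    - [-0.4,1.3,0,-0.04]
    - [-1.1,3.8,0,-0.12]
    - [-1.9,6.3,0,-0.2]
    - [-2.7,8.8,0,-0.28]
    - [-3.4,11.3,0,-0.37]
    - [-4.2,13.8,0,-0.45]
    - [-5,16.3,0,-0.53]
    - [-5.7,18.8,0,-0.61]
    - [-6.5,21.4,0,-0.69]
    - [-7.3,24,0,-0.77]
    - [-7.9,26.1,1,-0.844]
    - [-7.9,26.1,4,-0.844]
    - [-7.9,26.1,6,-0.844]
    - [-7.9,26.1,8,-0.844]
    - [-7.9,26.1,9,-0.844]
    - [-7.9,26.1,9,-0.844]
    - [-7.9,26.1,9,-0.844]
    - [-7.9,26.1,9,-0.844]

```text
time_s: 24.55
tcp_pos: [0.4888, -0.3984, 0.0704]
tcp_rot: [0.724, 0.69, 0.0, 0.001]
ft_force: [-0.2, 0.8, -1.9]
finger_gap: 0.0217
grip_force: 60.0
```

```bash
python3 -c "
from h import *
m=feel(2)
y=m[3];d=np.array([.4876,-.3976])-m[:2]
print((d@[np.cos(y),np.sin(y)]).round(4),(d@[np.sin(y),-np.cos(y)]).round(4),m[2]-.0299,y-1.5219)
I=get_image('wrist');S=get_image('side');c=calibration('wrist');s=calibration('side')
R=red(I);r=np.nonzero(R.any(1))[0];print('red rows',r.min(),r.max())
a=np.array([np.cos(y),np.sin(y),0]);p=m[:3]+[0,0,.0188]
h=cv2.cvtColor(S,cv2.COLOR_RGB2HSV);mk=(h[...,1]<45)&(h[...,2]>130)
for b in(-.02,.02,.05,.08,.1):
    u,v=proj(s,p+a*(.075+b));k=int(round(v));x=np.nonzero(mk[k,int(u)-14:int(u)+15])[0]+int(u)-14
    print(b,u.round(1),v.round(1),x.min() if len(x) else 0,x.max() if len(x) else 0)
cv2.imwrite('pics/c8.png',np.hstack([cv2.resize(S[190:280,330:420,::-1],(400,400)),cv2.resize(I[:,:,::-1],(400,400))]))"
```

```text
t 24.6 tcp [ 0.4888 -0.3984  0.0705] yaw 1.5219 F [-0.24  0.56 -1.86] T [-0.21  -0.04   0.006] on eye cw -0.116 L 0.3835 dir 1.4285 sd 0.022
0.0008 -0.0013 0.0406269750399464 -6.852377506971763e-06
red rows 250 392
-0.02 376.7 217.4 373 381
0.02 372.2 222.9 368 376
0.05 368.7 227.2 365 373
0.08 364.9 231.8 362 372
0.1 362.3 234.9 361 374
```

View pics/c8.png

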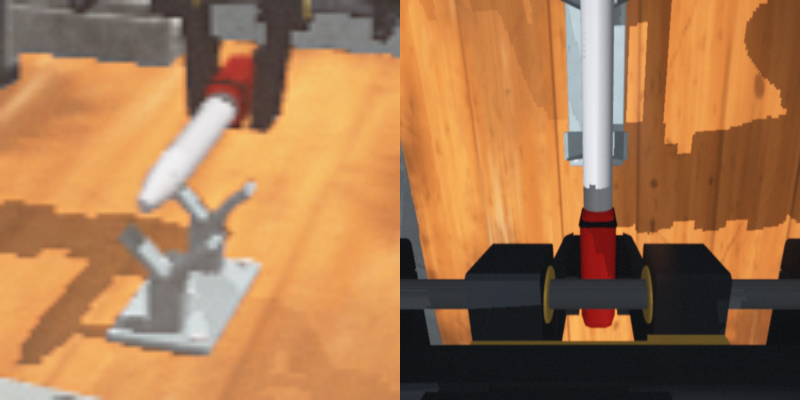

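The bar hangs straight above both Vs. I'll settle, then lower it.

Emit:
carry_out:
  increments:
    - [0,0,0,0]
    - [0,0,0,0]
    - [0,0,1,0]
    - [0,0,2,0]
    - [0,0,2.5,0]
    - [0,0,2.5,0]
    - [0,0,2.5,0]
    - [0,0,2.5,0]

```text
time_s: 25.55
tcp_pos: [0.4882, -0.398, 0.0444]
tcp_rot: [0.724, 0.69, 0.0, 0.0]
ft_force: [0.1, -0.1, -2.1]
finger_gap: 0.0215
grip_force: 60.0
```

```bash
python3 -c "
from h import *
m=feel(2)
y=m[3];d=np.array([.4876,-.3976])-m[:2]
print((d@[np.cos(y),np.sin(y)]).round(4),(d@[np.sin(y),-np.cos(y)]).round(4),m[2]-.0299,y-1.5219)"
```

```text
t 25.6 tcp [ 0.4882 -0.398   0.0445] yaw 1.5218 F [ 0.6   0.66 -1.97] T [-0.209 -0.067 -0.005] on eye cw 0.187 L 0.3832 dir 1.4269 sd 0.126
0.0004 -0.0007 0.014578258655924912 -9.561825104853483e-05
```

Emit:
carry_out:
  increments:
    - [0.02,-0.03,0.4,0]
    - [0.04,-0.06,0.8,0]
    - [0.04,-0.06,1.1,0]
    - [0.04,-0.06,1.3,0]
    - [0.04,-0.06,1.4,0]
    - [0.04,-0.06,1.4,0]
    - [0.04,-0.06,1.4,0]
    - [0.04,-0.06,1.4,0]

```text
time_s: 26.45
tcp_pos: [0.4874, -0.3973, 0.0303]
tcp_rot: [0.724, 0.69, 0.0, -0.0]
ft_force: [0.3, 1.6, -1.0]
finger_gap: 0.0214
grip_force: 60.0
```

```bash
python3 -c "
from h import *
m=feel(2)
y=m[3];d=np.array([.4876,-.3976])-m[:2]
print((d@[np.cos(y),np.sin(y)]).round(4),(d@[np.sin(y),-np.cos(y)]).round(4),m[2]-.0299,y-1.5219)"
```

```text
t 26.5 tcp [ 0.4874 -0.3973  0.0303] yaw 1.5218 F [-0.    1.24 -0.45] T [ 0.053 -0.032  0.015] on eye cw -0.055 L 0.3826 dir 1.4244 sd 0.107
-0.0003 0.0002 0.0003694428689233996 -0.00013583898904934166
```

Emit:
carry_out:
  increments:
    - [0,0,0.03,0]
    - [0,0,0.04,0]
    - [0,0,0.04,0]
  force: 8

```text
time_s: 26.85
tcp_pos: [0.4875, -0.3974, 0.03]
tcp_rot: [0.724, 0.69, 0.0, 0.0]
ft_force: [-1.4, 0.7, 1.7]
finger_gap: 0.022
grip_force: 8.0
```

Emit:
carry_out:
  increments:
    - [0,0,0,0]
    - [0,0,0,0]
    - [0,0,0,0]
    - [0,0,0,0]
  hand: 6

```text
time_s: 27.25
tcp_pos: [0.4875, -0.3975, 0.0299]
tcp_rot: [0.724, 0.69, -0.0, 0.0]
ft_force: [0.2, -0.5, 0.1]
finger_gap: 0.0517
grip_force: 0.0
```

Emit:
carry_out:
  increments:
    - [0,0,0,0]
    - [0,0,-1,0]
    - [0,0,-3,0]
    - [0,0,-6,0]
    - [0,0,-10,0]
    - [0,0,-14,0]
    - [0,0,-14.5,0]
    - [0,0,-14.5,0]
    - [0,0,-14.5,0]

```text
time_s: 28.15
tcp_pos: [0.4867, -0.3968, 0.1738]
tcp_rot: [0.724, 0.69, -0.0, -0.001]
ft_force: [0.4, 0.7, -0.0]
finger_gap: 0.06
grip_force: 0.0
```

```bash
python3 -c "
from h import *
m=feel(1)
I=get_image('wrist');S=get_image('side');c=calibration('wrist')
R=red(I)
for r in(205,225,240,262):
    x=np.nonzero(R[r])[0];print(r,x.min(),x.max(),plane(c,((x.min()+x.max())/2,r),.0487))
r=np.nonzero(R.any(1))[0];print(r.min(),r.max(),plane(c,(316,r.min()),.0487),plane(c,(316,r.max()+1),.0487))
print(blobs(red(S)))
cv2.imwrite('pics/c9.png',np.hstack([cv2.resize(S[190:370,240:420,::-1],(400,400)),cv2.resize(I[:,:,::-1],(400,400))]))"
```

```text
t 28.15 tcp [ 0.4867 -0.3968  0.1738] yaw 1.5218 F [ 0.42  0.71 -0.03] T [-0.021 -0.088  0.019] on eye cw 0.136 L 0.3822 dir 1.4225 sd 0.0
205 306 329 [ 0.48764463 -0.36980397  0.0487    ]
225 305 330 [ 0.48685825 -0.38619753  0.0487    ]
240 306 330 [ 0.48666476 -0.39885585  0.0487    ]
262 306 330 [ 0.48575622 -0.41794931  0.0487    ]
202 271 [ 0.48655859 -0.36733096  0.0487    ] [ 0.48363807 -0.42677504  0.0487    ]
[([376, 219, 12, 14, 88], [382.9, 223.8]), ([394, 305, 11, 9, 45], [399.3, 307.6])]
```

View pics/c9.png

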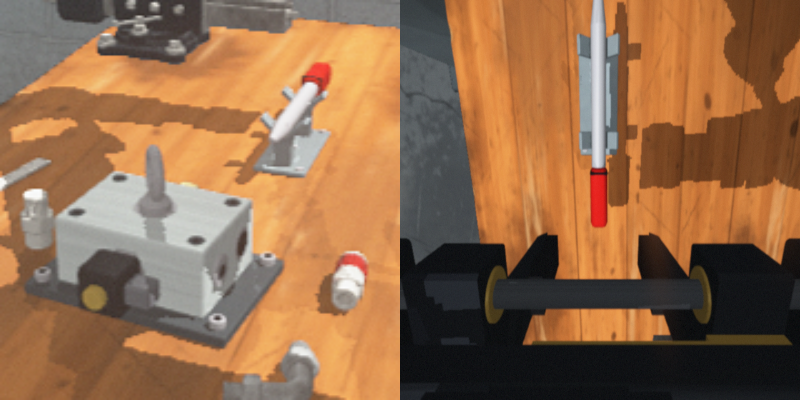

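The bar lies in both Vs as before, with its side red centroid at (382.9,223.8) against (383.1,223.7). The loop has turned, and the coupler, elbow and adaptor look unmoved.

```bash
python3 -c "
from plant import ctrl
print(ctrl.job_done())"
```

```text
the job is handed in; nothing more can be done
None
```

The eye bolt is seated and nipped up to about 1.55 N m by the wrist sensor, the bar is back in both Vs as it lay, and the job was handed in at about 28 s; no verdict came back.

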